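# Find the release notch of a welding clamp and free the plate

### The arm

A 6-joint arm with a two-finger parallel gripper is mounted at the origin on the work surface. World frame = base frame: x ahead of the robot, y to its left, z up, the work surface at z = 0. Lengths are in m, angles in degrees, forces in N, time in s.
With the tool pointing down it reaches from about 0.325 to 0.85 m from the base axis. Payload 15.5 kg.
Tool frame: the origin (TCP) lies midway between the tips of the shut fingers; the grasp point (between the pads) lies 19 mm behind it; y points along the fingers, x is the direction in which the jaws open and shut, and the axes are right-handed (so a half turn about y gives the same grasp; the last joint's range is limited). The gripper opens to 91 mm and grips with 3 to 60 N. Pads are 32 mm wide; open, the fingers measure 118 mm over their backs; the gripper's body (76 mm by 178 mm) begins 60 mm behind the grasp point.
Start: joints at [59.444, 28.281, 77.091, -0, 74.628, -5.472], TCP at [0.265, 0.566, 0.214] pointing down, gripper open.
Joint ranges: [-166.48, 166.48], [-47.26, 123.95], [12.59, 153.08], [-70.14, 250.14], [6.76, 159.57], [-176.63, 176.63]. Speed limits (degrees/s): [108.29, 108.29, 147.25, 172.46, 172.46, 172.46].

### API

Orientations are given as a 3x3 rotation matrix whose columns are the frame's x, y, z axes.
In Python, from bench import ctrl gives the robot as it stands. The module is installed in compiled form; this text tells all that it offers. Calls block until the motion is done:
- ctrl.goto(position, orientation): joint-space move of the TCP to a pose.
- ctrl.move_l(position, vel=0.15, ori=None, contact_N=None): straight line of the TCP; ori=None keeps the orientation; vel is the mean speed in m/s. With contact_N (N) it stops when the force on the tool has changed by that much, and returns True; else False.
- ctrl.movej(angles): joint-space move.
- ctrl.command_gripper(opening): opening from 0.0 (shut) to 1.0 (fully open); the grip force is fixed at half the most; returns when the fingers have stopped.
- ctrl.sleep(seconds).
- ctrl.ik(position, orientation): joint angles nearest the present ones, or None.
- ctrl.read_camera(name): name is "side" or "top"; returns the picture (384x512x3 uint8, blue, green, red); there is no depth.
- ctrl.camera_params(name): a dict with "fx", "fy", "cx", "cy" (pixels), "pose" (4x4, takes a point from camera to world coordinates). Camera axes: x right, y up, looking along -z (the intrinsics and any distortion apply to the point x, -y, -z); pixel columns grow to the right and rows downward; lengths in m; the calibration is good to about 2 mm. A picture is of the moment at which its call begins. camera_params takes no time and is no camera call.
A pose or a line that the arm cannot do raises ctrl.MotionError and nothing moves.
- ctrl.sign_off(): hands the job in, once; it reports no verdict.
Readings, each from a call of its own:
- ctrl.current_t(): time.
- ctrl.current_q(): joint angles.
- ctrl.current_dq(): joint speeds.
- ctrl.current_effort(): joint torques, N m.
- ctrl.current_tool_pos(): TCP position.
- ctrl.current_eef_rot(): TCP orientation.
- ctrl.current_contact_force(): force on the tool from outside, world axes, zero at the start.
- ctrl.current_wrist_torque(): the same for the moment, N m.
- ctrl.current_grip_width(): opening from 0.0 (shut) to 1.0 (fully open).
Only numpy, scipy, OpenCV 4.12 (cv2) and the standard library are available. Lean on these libraries where they do the work, as an engineer would, in place of code of your own. Each camera call takes 0.05 s, during which the arm holds its last target. There are 200 camera calls.

### The job

Free the clamped steel plate: run a fingertip lightly along the top of the clamping fixture's long edge bar to find the release notch hidden somewhere along it, then press the key inside the notch fully down, so that the clamp foot lifts off the plate and stays up, and come away. Work with the fingertips only: do not pick anything up, and leave the plate and the other things on the bench where they are.

Things in the scene. Friction and masses are not known exactly. Their poses are not given: they have to be found in the camera images.
- fixture: Clamping fixture fixed to the bench: grey base plate 200 (its x) x 250 (its y) x 16 mm. Origin at the centre of its underside, on the bench; z up; -x is the side nearer the robot, where a steel edge bar lies along y on the base. Behind the bar lies a loose plate (x = -40 to 70 mm); over it, from the far side, reaches the clamp arm (top 68 mm high, 78 mm when lifted).
- edge (a point): Middle of the edge bar's top line, at x -80, y 0, z 60 mm of the fixture and with its axes: y along the bar, z up. Bar 34 mm wide, top flat and level, solid to y = -120 and +120 mm at least but for one notch: a gap 46 mm long in y, open upward and across the bar. The notch's centre lies anywhere from y = -55 to +55 mm, differs each time and is not reported.
- key (a joint): Travel of the steel key (42 long x 32 mm wide) that fills the notch, m: 0 = up, its top 8 mm below the bar's top; 0.010 = fully down on its stop, 18 mm below the bar's top. No spring: it resists with about 8 N all the way (a little more if pressed fast) and stays where it is left.
- clamp (a joint): Lift of the clamp foot, m: 0 = down on the plate, 0.010 = fully lifted. Linked to the key: it rises as far as the key is pressed.
- plate_mid (a point): Centre of the loose galvanised steel plate 100 (x) x 150 (y) x 6 mm under the clamp foot, about 0.65 kg; it lies on the fixture's base and must stay there.
- bracket_mid (a point): Bystander: galvanised angle bracket 70 x 50 x 60 mm high standing on the bench on the fixture's +y side; point half-way up.
- clip_mid (a point): Bystander: copper-coloured saddle pipe clip 92 long x 24 wide x 41 mm high, on the bench on the fixture's -y side; point half-way up.
- can_mid (a point): Bystander: white can 60 mm in diameter, 110 mm high, standing on the bench to the left; point half-way up.
- grinder_mid (a point): Bystander: angle grinder about 325 x 116 x 70 mm high lying on the bench to the right; point 30 mm above the bench.
Not all that is in view belongs to the job. Of the things like the part that bears plate_mid, leave any that is blue or pink; of the rest the larger one is meant.

How it is judged (in metres and radians):
On the way, in this order (a step that is already met when the one before it is completed fails the run):
1. a fingertip feels along the edge bar while the key is still up (contact force between the fingers and anything else above 0.3 N and value of joint key below 0.0005 m and x of the grasp point in the frame of fixture between -0.14 and -0.02 m and y of the grasp point in the frame of fixture between -0.19 and 0.19 m and z of the grasp point in the frame of fixture between 0.05 and 0.12 m), for 0.2 s.
2. the key is pressed fully down (value of joint key above 0.008 m), for 0.1 s.
At the end, for the whole second after the job is handed in: The key is at least 8 of its 10 mm down and stays there, the clamp foot is lifted by at least 7 mm, the plate lies flat on the fixture within 12 mm of where it started, and the can, bracket, clip and grinder are within 20 mm of where they started (value of joint key above 0.008 m and value of joint clamp above 0.007 m and z of plate_mid in the frame of fixture below 0.024 m and distance of plate_mid from where it was at the start of the episode below 0.012 m and distance of each of can_mid, bracket_mid, clip_mid, grinder_mid from where it was at the start of the episode below 0.02 m); the robot touches nothing.
It fails at once if the plate is lifted off the fixture or shoved about (z of plate_mid in the frame of fixture above 0.03 m or distance of plate_mid from where it was at the start of the episode above 0.02 m).
It fails at once if the can is lifted, carried or knocked away (distance of can_mid from where it was at the start of the episode above 0.03 m).
It fails at once if the angle bracket is lifted, carried or knocked away (distance of bracket_mid from where it was at the start of the episode above 0.03 m).
It fails at once if the pipe clip is lifted, carried or knocked away (distance of clip_mid from where it was at the start of the episode above 0.03 m).
It fails at once if the grinder is lifted, carried or knocked away (distance of grinder_mid from where it was at the start of the episode above 0.03 m).
It also fails if it takes over 58 s, if anything falls off the work surface, if the arm or the gripper's body presses on something with over 40 N, if the wrist force passes 120 N, or if a joint passes its speed limit or range.

## Working session

There is one attempt and no reset: what is moved stays moved. The work goes in short steps, each a Python script; the robot and the scene stay as the last script left them, time stands still between calls to the robot, and variables do not carry over. Pictures are saved under pics/ and viewed, about 8 in all and at most 12, crops included, and the job is handed in when it is done.

```bash
mkdir -p pics; python3 - <<'E'
from bench import ctrl
import cv2,numpy as np
for n in("side","top"):
    cv2.imwrite(f"pics/{n}0.png",ctrl.read_camera(n)); p=ctrl.camera_params(n); print(n,{k:np.round(v,3).tolist() if not isinstance(v,str) else v for k,v in p.items()})
print(ctrl.current_t(),ctrl.current_eef_rot().round(3) if hasattr(ctrl.current_eef_rot(),'round') else ctrl.current_eef_rot())
E
```

```text
side {'fx': 414.734, 'fy': 414.734, 'cx': 250.001, 'cy': 187.871, 'pose': [[0.741, 0.4, -0.539, -0.205], [-0.671, 0.468, -0.576, -0.811], [0.022, 0.789, 0.615, 0.939], [0.0, 0.0, 0.0, 1.0]]}
top {'fx': 350.053, 'fy': 350.053, 'cx': 254.351, 'cy': 193.292, 'pose': [[0.012, 0.991, -0.135, 0.411], [-1.0, 0.014, 0.011, -0.023], [0.013, 0.135, 0.991, 1.078], [0.0, 0.0, 0.0, 1.0]]}
0.1 [[ 0.424 -0.001 -0.906]
 [ 0.906 -0.001  0.424]
 [-0.001 -1.     0.   ]]
```

View pics/side0.png

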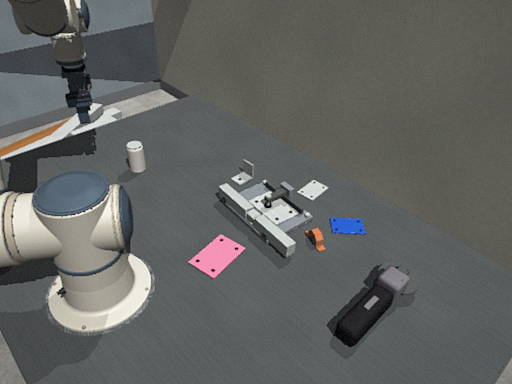

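View pics/top0.png

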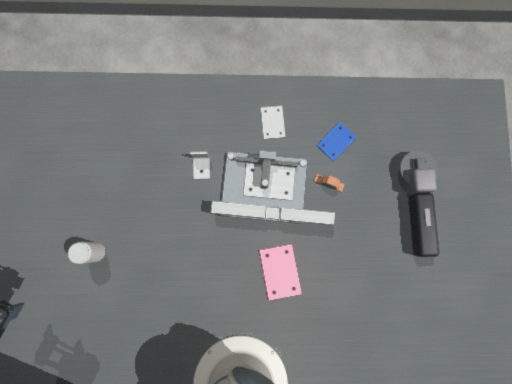

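The side view shows the fixture's bar running from (220,188) to (292,250). In the top view the bar runs from (212,210) to (334,218), with a possible notch near (273,213). Plate candidates in the top view:
- White plate under the clamp at (270,182), which is the larger of the plain ones and the one meant.
- Small white plate at (273,122).
- Blue plate at (337,141), to be left.
- Pink plate at (280,272), to be left.

Next is a close crop and the bar's geometry.

```bash
cat > h.py <<'E'
import cv2,numpy as np
from bench import ctrl
def ray(n,u,v,z):
    p=ctrl.camera_params(n); P=np.array(p["pose"]); K=np.array([[p["fx"],0,p["cx"]],[0,p["fy"],p["cy"]],[0,0,1]])
    d=np.array(p.get("dist",p.get("distortion",np.zeros(5))),float)
    x,y=cv2.undistortPoints(np.array([[[u,v]]],float),K,d)[0,0]
    w=P[:3,:3]@[x,-y,-1]; o=P[:3,3]; return o+w*(z-o[2])/w[2]
E
python3 - <<'E'
from h import *
im=cv2.imread("pics/top0.png"); print(ctrl.camera_params("top").keys())
c=cv2.resize(im[140:235,195:350],None,fx=5,fy=5,interpolation=cv2.INTER_CUBIC)
s=cv2.resize(cv2.imread("pics/side0.png")[175:260,210:330],None,fx=5,fy=5,interpolation=cv2.INTER_CUBIC)
cv2.imwrite("pics/c1.png",c);cv2.imwrite("pics/c2.png",s)
g=cv2.cvtColor(im,cv2.COLOR_BGR2GRAY)
m=(g>140).astype(np.uint8); m[:198]=0;m[226:]=0;m[:,:205]=0;m[:,345:]=0
n,l,st,ce=cv2.connectedComponentsWithStats(m)
for i in range(1,n):
    if st[i,4]>30: print(st[i],ce[i], cv2.minAreaRect(np.argwhere(l==i)[:,::-1].astype(np.float32)))
pts=np.argwhere(m)[:,::-1].astype(np.float32)
b=cv2.boxPoints(cv2.minAreaRect(pts)); 
for q in b: print(q,ray("top",*q,.06).round(4))
E
```

```text
dict_keys(['fx', 'fy', 'cx', 'cy', 'pose'])
[ 211  198  124   27 2156] [271.98144712 209.19990724] ((272.9189758300781, 207.92544555664062), (123.94696044921875, 23.943126678466797), 3.9451863765716553)
[210.28313 216.23085] [0.4809 0.0927 0.06  ]
[211.81828 192.17992] [0.5514 0.0902 0.06  ]
[335.46344 200.07216] [ 0.5331 -0.2728  0.06  ]
[333.92828 224.1231 ] [ 0.4626 -0.2669  0.06  ]
```

View pics/c1.png

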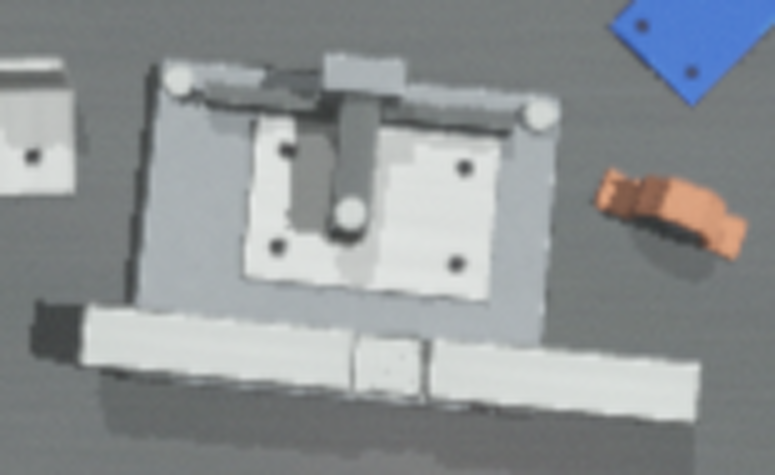

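View pics/c2.png

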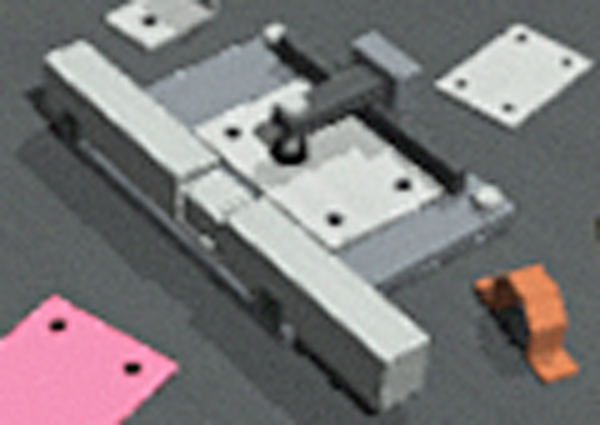

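The notch shows clearly in both crops. In the c1 crop it spans about x=352 to 431, so its centre is about (391,364), which is pixel (273.2,212.9) in the full image. The plate under the clamp is white and larger than the spare, so the choice is confirmed. Next I'll approach, touch the bar to the +y side of the notch, and feel along to confirm.

```bash
cat >> h.py <<'E'
f=lambda u,v,z=.06: ray("top",u/5+195-.4,v/5+140-.4,z)
L,R=f(81,336),f(697,391); d=(L-R)/np.linalg.norm(L-R)
N0=f(391,0); 
t=(391-81)/(697-81); N=f(391,336+t*55)
O=np.column_stack([d,[0,0,-1],np.cross(d,[0,0,-1])])
E
python3 - <<'E'
from h import *
print(L,R,np.linalg.norm(L-R),d,N)
ctrl.command_gripper(0.0)
s=N+d*.065
ctrl.goto([*s[:2],.16],O); print(ctrl.current_t(),ctrl.current_tool_pos())
ctrl.move_l([*s[:2],.075],.1)
F=np.array(ctrl.current_contact_force());print(F)
print(ctrl.move_l([*s[:2],.045],.015,contact_N=2.0),ctrl.current_tool_pos(),ctrl.current_contact_force(),ctrl.current_t())
ctrl.sleep(.3); print(ctrl.current_tool_pos(),ctrl.current_contact_force())
cv2.imwrite("pics/t1.png",cv2.resize(ctrl.read_camera("side")[100:290,150:380],None,fx=3,fy=3))
E
```

```text
[0.50837299 0.0919826  0.06      ] [ 0.48099618 -0.2675014   0.06      ] 0.3605249478179137 [0.07593599 0.99711269 0.        ] [ 0.49459728 -0.0889058   0.06      ]
3.7417 [ 0.49969008 -0.0235679   0.16004422]
[ 0.09085668 -0.84641064  0.65456799]
True [ 0.4995182  -0.02407896  0.06026946] [-1.25751051  0.67498458  9.26336871] 5.825
[ 0.49951539 -0.02409895  0.060268  ] [-0.67697705  0.09905547  7.90468188]
```

View pics/t1.png

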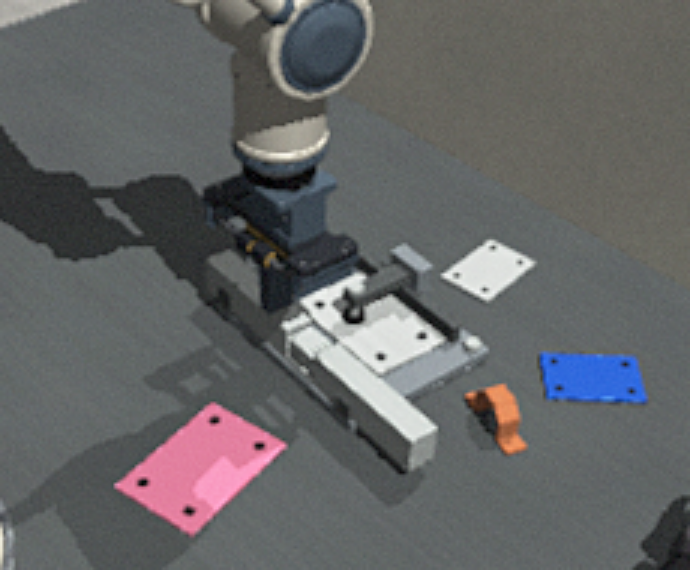

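The picture shows the shut fingertip resting on the bar at about (275,300), on the +y side of the notch at about (305,335). Contact is at z=0.0603. Now I'll slide lightly towards the notch.

```bash
python3 - <<'E'
from h import *
z=.0600
for s in np.arange(.061,-.003,-.004):
    p=N+d*s; ctrl.move_l([*p[:2],z],.03)
    Fz=ctrl.current_contact_force()[2]-.65; q=np.array(ctrl.current_tool_pos())
    print(round(s,3),((q-N)@d).round(4),q[2].round(5),round(Fz,2),round(ctrl.current_t(),2),'z',round(z,5))
    if Fz>8: z+=.0001
    if Fz<1.2 and s>.045: z-=.0002
E
```

```text
0.061 0.061 0.06028 8.71 6.46 z 0.06
0.057 0.0569 0.06026 6.5 6.74 z 0.0601
0.053 0.0529 0.06026 6.77 7.03 z 0.0601
0.049 0.0489 0.06028 6.51 7.31 z 0.0601
0.045 0.0449 0.06028 5.97 7.59 z 0.0601
0.041 0.0409 0.06028 6.45 7.88 z 0.0601
0.037 0.0369 0.06029 6.97 8.16 z 0.0601
0.033 0.0329 0.06027 5.38 8.44 z 0.0601
0.029 0.0289 0.06028 5.74 8.72 z 0.0601
0.025 0.0249 0.06026 5.97 9.01 z 0.0601
0.021 0.0209 0.06024 5.27 9.29 z 0.0601
0.017 0.0169 0.05996 -1.36 9.57 z 0.0601
0.013 0.0128 0.06003 -1.17 9.86 z 0.0601
0.009 0.0088 0.06009 -0.78 10.14 z 0.0601
0.005 0.0048 0.0601 -0.56 10.43 z 0.0601
0.001 0.0008 0.06009 -1.49 10.71 z 0.0601
```

The force dropped at s≈+0.019, which agrees with the notch seen in the images. Next I'll go down to the key and press it.

```bash
python3 - <<'E'
from h import *
r=lambda:print(np.round(ctrl.current_tool_pos(),4),np.round(ctrl.current_contact_force(),2),round(ctrl.current_t(),2))
print(ctrl.move_l([*N[:2],.046],.012,contact_N=4)); r()
z=ctrl.current_tool_pos()[2]
while z>.0405:
    z-=.001; ctrl.move_l([*N[:2],z],.012); r()
    if ctrl.current_contact_force()[2]>30: break
ctrl.sleep(.3); r()
E
```

```text
True
[ 0.4945 -0.0884  0.0516] [ 0.49 -1.41  0.07] 11.44
[ 0.4946 -0.0888  0.0505] [0.35 0.77 1.41] 11.7
[ 0.4946 -0.0888  0.0495] [-0.51  1.17  1.51] 11.95
[ 0.4946 -0.0889  0.0486] [-0.47  1.1   2.71] 12.2
[ 0.4946 -0.0889  0.0476] [0.09 1.54 3.52] 12.45
[ 0.4946 -0.0889  0.0465] [-0.63  1.97  2.6 ] 12.7
[ 0.4945 -0.0889  0.0455] [-0.47  1.11  2.99] 12.95
[ 0.4945 -0.0889  0.0445] [-0.28  2.26  3.68] 13.2
[ 0.4946 -0.0889  0.0436] [-0.2   1.38  2.63] 13.45
[ 0.4946 -0.0889  0.0425] [0.13 1.56 1.97] 13.7
[ 0.4946 -0.0889  0.0421] [-3.2   1.55 18.78] 13.95
[ 0.4948 -0.089   0.042 ] [-8.32  4.4  40.07] 14.2
[ 0.4947 -0.0889  0.0419] [-7.29  2.09 39.67] 14.5
```

The key hit its stop at z=0.042, 18 mm below the bar's top. I'll lift away and look.

```bash
python3 - <<'E'
from h import *
ctrl.move_l([*N[:2],.13],.06)
ctrl.move_l([*N[:2],.2],.12)
p=np.array([.36,.3,.25]); ctrl.goto(p,O); ctrl.sleep(.3)
print(ctrl.current_t(),ctrl.current_contact_force(),ctrl.current_tool_pos())
a=ctrl.read_camera("side");b=ctrl.read_camera("top")
cv2.imwrite("pics/e_side.png",np.vstack([cv2.resize(a[175:260,210:330],None,fx=4,fy=4,interpolation=2)]))
for n,i in(("side",a),("top",b)):
    D=cv2.absdiff(i,cv2.imread(f"pics/{n}0.png")).max(2)
    cv2.imwrite(f"pics/d_{n}.png",D)
cv2.imwrite("pics/e_top.png",np.hstack([b,cv2.imread("pics/top0.png")])[80:280,:][:, 50:460]); 
cv2.imwrite("pics/e_all.png",np.vstack([b[80:280,50:460],cv2.cvtColor(cv2.imread("pics/d_top.png",0),cv2.COLOR_GRAY2BGR)[80:280,50:460]]))
E
```

```text
18.7083 [-0.83383808 -0.40845849 -0.39442365] [0.36031365 0.29965619 0.24992723]
```

View pics/e_side.png

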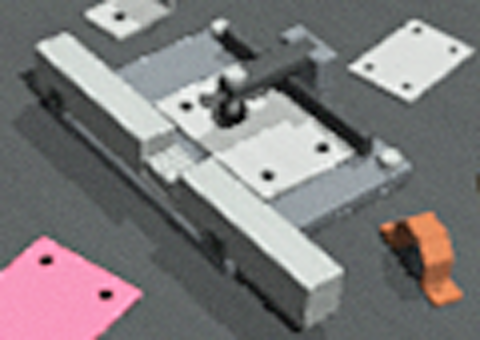

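View pics/e_all.png

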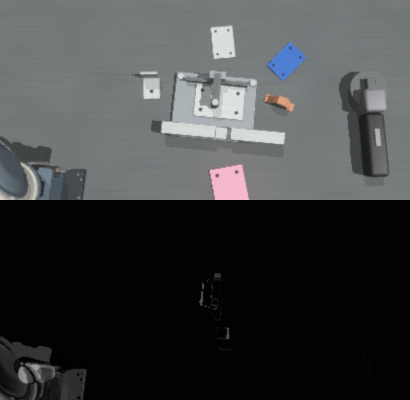

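The side crop shows the key deep in the notch at about (170,160), and the clamp foot raised at about (230,100). The top-view difference shows changes only at the clamp, the key and the robot, but the arm hides the can there. I'll check the can in the side view, then hand in.

```bash
python3 - <<'E'
from h import *
D=cv2.imread("pics/d_side.png",0); print("can region diff px",(D[138:175,122:150]>40).sum())
if (D[138:175,122:150]>40).sum()>40:
    ctrl.goto([.42,.05,.3],O); ctrl.sleep(.3)
    D=cv2.absdiff(ctrl.read_camera("top"),cv2.imread("pics/top0.png")).max(2); print("top can",(D[238:268,65:108]>40).sum())
    m=(D[238:268,65:108]>40).sum()
else: m=0
if m<40: ctrl.sign_off(); print("signed",ctrl.current_t())
E
```

```text
can region diff px 406
top can 838
```

```bash
python3 - <<'E'
from h import *
a=ctrl.read_camera("side")[110:200,90:190];b=ctrl.read_camera("top")[210:290,40:140]
A=cv2.imread("pics/side0.png")[110:200,90:190];B=cv2.imread("pics/top0.png")[210:290,40:140]
cv2.imwrite("pics/can.png",cv2.resize(np.vstack([np.hstack([A,a]),np.hstack([B,b])]),None,fx=3,fy=3)); print(ctrl.current_t())
E
```

```text
20.2833
```

View pics/can.png

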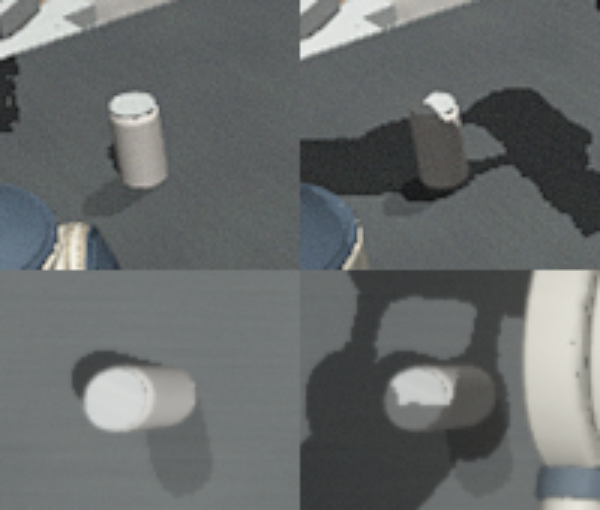

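The can is in the same place in both views: the outline at (137,140) before matches (437,140) after, which is a 300 px panel offset. The differences I measured were only the arm's shadow.

```bash
python3 -c "
from bench import ctrl
print(ctrl.current_contact_force(),ctrl.current_tool_pos()); ctrl.sign_off(); print(ctrl.current_t())"
```

```text
[ 0.00165794  0.23374868 -0.11098624] [0.41996648 0.05027657 0.29993522]
the job is handed in; nothing more can be done
the job is handed in; nothing more can be done
```

The key is pressed fully down, the clamp foot is up, and the job is handed in, at about 20 s of the 58 s allowed; `sign_off` reports no verdict.

- **Finding the notch:** I saw it in the camera images first, then felt along the bar with the shut fingertips at about 5–9 N. The force dropped to zero about 19 mm from the notch centre I had measured in the images, which agrees with them.
- **Pressing the key:** It met its stop at z = 42 mm, 18 mm below the bar's top, with a final press of about 40 N. That was on the fingertips, and the wrist limit is 120 N.
- **Final checks:** After I came away, the images showed the key down, the foot raised and the plate in place. The bracket, clip and grinder were unmoved, and the force on the tool was near zero.
- **Check that disagreed:** My automatic image comparison flagged the can, in both views. A close look showed only the arm's shadow, and the can had not moved.

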